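# Roll up the station code on the punch store's code unit and confirm it

### The job

The guarded drum on the grey code unit shows the pip number of the station that is wanted. Roll the ridged thumbwheel up, pushing its ridges away from the robot's side one at a time, until its top face shows the same number of pips and has clicked into place; only then press the confirm button fully down and let it go. Leave the dies, punches and spanner as they are.

Things in the scene. Friction and masses are not known exactly. Their poses are not given: they have to be found in the camera images.
- unit: Code unit fixed to the table: grey box 150 (x) x 280 (y) x 75 high, origin under its centre on the table, front (-x of its frame) on the robot's side, yaw within 0.35 rad. On its flat deck (z = 75): ridged thumbwheel at y = -75, guarded request drum at y = 0, confirm button at x = -20, y = 85, a small loose die at about x = 50, y = 105. All sizes here in mm.
- wheel_seat (a point): Middle of the thumbwheel's slot in the deck, 75 above the table. The wheel: eight-sided, aluminium, 26 wide, axis along the unit's y and 20 below this point, but its bracket is set differently on each unit: the axis may lie up to 8 before or behind it (unit's x) and up to 4 higher or lower. Where it really stands is not in the state: feel for it, or look.
- wheel_edge (a point): Front end of the thumbwheel's slot, on the deck, 56 before wheel_seat. Wheel faces: flat, 36 from the wheel's axis, 1 to 8 pips each; on each of the eight edges between faces a straight ridge 5 thick stands to 50 from the axis. At rest a face lies level on top, 16 above the deck, with a ridge 19 before and one 19 behind its middle, tops 26 above the deck (all +-4 in height).
- wheel (a joint): Angle of the thumbwheel (rad): 0 with one pip on top; each step of 0.785 brings the face with one pip more to the top. Grows as its top moves to the unit's +x, away from the robot; turns endlessly. A sprung detent holds each step: about 6 N at a ridge carries it past mid-step, from where it snaps to the next face if nothing is in the way. Starts with one, two or three pips on top.
- request_seat (a point): Middle of the request drum's slot in the deck. Drum axis 20 below this point, along the unit's y: same eight faces with 1 to 8 pips, 36 from the axis, but no ridges, and a steel guard hoop each side, 40 apart, reaching 23 above the deck. Not to be turned.
- request (a joint): Angle of the request drum, measured as for the thumbwheel: the thumbwheel matches when its joint has the same value (or one differing by full turns). Starts with four or five pips on top, held by its own detent.
- confirm_top (a point): Top centre of the confirm button: grey round cap of 30 dia in a dark housing, at x = -20, y = +85 in the unit's frame.
- confirm (a joint): Travel of the confirm button (m): 0 up, 0.006 fully down, pressed straight down against a spring (about 5 N fully down); comes up again by itself.
- die_deck: Small loose steel die (a plain disc) on the unit's deck (see unit), 26 dia, 14 high, origin under its centre. Leave it.
- die_a: Loose steel die (a plain disc) 50 dia, 22 high on the table, to the right of the unit. Origin under its centre. Leave it.
- die_b: Loose steel die (a plain disc) 40 dia, 20 high on the table behind the unit. Origin under its centre. Leave it.
- punch_a: Loose black punch, 34 dia, 85 high, standing to the left of the unit. Origin under its centre. Leave it.
- punch_b: Loose steel punch, 40 dia, 70 high, standing to the left of the unit. Origin under its centre. Leave it.
- punch_c: Loose blue punch, 32 dia, 80 high, standing behind the unit to the right. Origin under its centre. Leave it.
- spanner: Loose steel spanner, 160 long, lying right of the unit. Leave it.

How it is judged:
On the way, in this order (a step that is already met when the one before it is completed fails the run):
1. the thumbwheel shows the same face as the request drum, at rest and untouched (((value of joint request between 2.106 and 2.606 rad and value of joint wheel between 2.156 and 2.556 rad) or (value of joint request between 2.106 and 2.606 rad and value of joint wheel between 8.439 and 8.839 rad) or (value of joint request between 2.892 and 3.392 rad and value of joint wheel between 2.942 and 3.342 rad) or (value of joint request between 2.892 and 3.392 rad and value of joint wheel between 9.225 and 9.625 rad)) and contact force between wheel and the fingers below 0.1 N and velocity of joint wheel below 0.3 rad/s), for 0.3 s.
2. the confirm button is pressed fully down (value of joint confirm above 0.0045 m), for 0.05 s.
At the end, for the whole second after the job is handed in: The thumbwheel shows the same pip face as the request drum (its joint within 0.2 rad of that face's value) and is at rest, and the confirm button has been pressed (over 4.5 mm) after that and is up again (under 2 mm) (((value of joint request between 2.106 and 2.606 rad and value of joint wheel between 2.156 and 2.556 rad) or (value of joint request between 2.106 and 2.606 rad and value of joint wheel between 8.439 and 8.839 rad) or (value of joint request between 2.892 and 3.392 rad and value of joint wheel between 2.942 and 3.342 rad) or (value of joint request between 2.892 and 3.392 rad and value of joint wheel between 9.225 and 9.625 rad)) and value of joint confirm below 0.002 m and velocity of joint wheel between -0.1 and 0.1 rad/s); the robot touches nothing.
It fails at once if the confirm button pressed while the thumbwheel does not match (value of joint confirm above 0.003 m and not ((value of joint request between 2.106 and 2.606 rad and value of joint wheel between 2.156 and 2.556 rad) or (value of joint request between 2.106 and 2.606 rad and value of joint wheel between 8.439 and 8.839 rad) or (value of joint request between 2.892 and 3.392 rad and value of joint wheel between 2.942 and 3.342 rad) or (value of joint request between 2.892 and 3.392 rad and value of joint wheel between 9.225 and 9.625 rad))).
It fails at once if the thumbwheel rolled down, below the one-pip face (value of joint wheel below -0.6 rad).
It fails at once if the request drum turned out of its four- and five-pip faces (value of joint request below 1.9 rad or value of joint request above 3.6 rad).
It fails at once if a die, punch or the spanner shifted by more than 25 mm (distance of any of die_deck, die_a, die_b, punch_a, punch_b, punch_c, spanner from where it was at the start of the episode above 0.025 m).
It fails at once if a punch knocked over (angle between any of punch_a, punch_b, punch_c's own z axis and vertical above 0.5 rad).
It also fails if it takes over 64 s, if anything falls off the work surface, if the arm or the gripper's body presses on something with over 40 N, if the wrist force passes 120 N, or if a joint passes its speed limit or range.

### The arm

A 7-joint arm with a two-finger parallel gripper is mounted at the origin on the work surface. World frame = base frame: x ahead of the robot, y to its left, z up, the work surface at z = 0. Lengths are in m, angles in rad, forces in N, time in s.
With the tool pointing down it reaches from about 0.4 to 0.875 m from the base axis. Payload 19.3 kg.
Tool frame: the origin (TCP) lies midway between the tips of the shut fingers; the grasp point (between the pads) lies 19 mm behind it; z points along the fingers, y is the line along which they close (so a half turn about z gives the same grasp; the last joint's range is limited). The gripper opens to 85 mm and grips with 20 to 120 N. Pads are 22 mm wide; open, the fingers measure 114 mm over their backs; the gripper's body (76 mm by 85 mm) begins 54 mm behind the grasp point. The pads swing forward as they close: fully open they stand 13 mm farther back than shut.
Start: joints at [-0.07, 0.521, -0.036, 1.599, 0.021, 1.021, -0.113], TCP at [0.625, -0, 0.231] pointing down, gripper open.
Joint ranges: [-2.91, 2.91], [-0.3, 2.13], [-1.5, 1.42], [0.17, 2.43], [-1.26, 4.41], [0.16, 1.93], [-2.52, 2.52]. Speed limits (rad/s): [1.89, 1.89, 2.39, 2.39, 3.01, 3.01, 3.01].

### API

Orientations are given as [roll, pitch, yaw] about the fixed x, y, z axes, in that order (R = Rz(yaw) Ry(pitch) Rx(roll)).
In Python, from workcell import bot gives the robot as it stands.
- The arm moves only by the tool move_arm, never from a script. Its argument "series" is a list of rows, each a list of 3 entries, a list of its own where there are three numbers: the shift along the tool's x, y, z in cm, then the turn, a rotation vector about the tool's x, y, z in rad, then the opening in per cent of the stroke, from 0 (shut) to 100 (fully open). A call has 1 to 20 rows; each row is the pose to reach, as a shift and turn from the pose commanded when the call began, along the tool's axes at that moment; what a row does not reach only later rows make up. A row lasts 1/12 s, in which the tool goes at most 41.7 mm and 7.16 degrees, less where a joint would pass 70% of its speed; a pose out of reach is approached as far as the arm can. A call with a gripper value outside its range is refused whole. The fingers move at their own pace and stop on an object; "squeeze" is the grip in N (left out, the last holds). Time passes only in rows, so rows that repeat a pose let the fingers close. It gives the time, the measured TCP pose, the force, the opening and the grip force at its end, in the units of the state.
- bot.observe(): the state, without advancing time (a new reading comes with each control period).
- bot.grab_frame(name): name is "scene" or "side" or "wrist"; returns (picture, depth): 384x512x3 uint8, red, green, blue; 384x512 float32, m along the optical axis (not along the pixel's ray), 0 where there is no reading.
- bot.camera_params(name): a dict with "fovy" (degrees; the focal length in pixels is half the picture's height over the tangent of half this angle, whatever the lens; pixels are square), "cx", "cy" (the principal point, pixels), "R" (3x3) and "t" (3): a world point X has camera coordinates R X + t; the wrist camera has in their place "tool_from_camera" (4x4, takes a point from camera to tool coordinates, whose origin is the TCP and whose axes are the flange's). Camera axes: x right, y down, z forward; pixel columns grow to the right and rows downward; lengths in m; the calibration is good to about 2 mm. The wrist camera is an equidistant fisheye: a pixel r from the principal point sees the ray r / f radians off the axis. A picture is of the moment at which its call begins: read the wrist's pose just before it. camera_params takes no time and is no camera call.
- bot.job_done(): hands the job in; it is judged then, once.
Trained networks look in the newest picture that a camera, given by its name, has taken for a name from the list of things; names that differ only in an ending like _2 or _b are one class to them, and where a whole thing is asked for, a point or a joint stands for the part that bears it (a point fixed in the world has none). Each returns a list of dicts, best first, with "conf" (0 to 1); they miss things now and then, are a little off and sometimes report something else, mostly with a low value. They report only what shows in the picture. A call takes as long as a camera call.
- bot.find_in(camera, thing): "bbox" ([left, top, right, bottom] in pixels, round what is visible of it).
- bot.trace(camera, thing): "mask" (384x512 bool, what is visible of it) and "bbox" ([left, top, right, bottom] in pixels, round what is visible of it).
The state is a dict: "clock": time; "qpos": joint angles; "qd": joint speeds; "joint_efforts": joint torques, N m; "position": TCP position; "tool_rot": TCP orientation; "force": force on the tool from outside, world axes, zero at the start; "moment": the same for the moment, N m; "grip_width": finger opening in m; "finger_force": force on a finger pad.
Only numpy, scipy, OpenCV 4.12 (cv2) and the standard library are available. Lean on these libraries where they do the work, as an engineer would, in place of code of your own. Each camera call takes 0.05 s, during which the arm holds its last target. There are 200 camera calls.

## Working session

There is one attempt and no reset: what is moved stays moved. The work goes in short steps, Python scripts to look and compute and a tool call to move; the robot and the scene stay as the last step left them, time stands still between calls to the robot, and variables do not carry over. Pictures are saved under pics/ and viewed, at most 10 in all, crops included, and the job is handed in when it is done.

Besides the shell and the picture viewer there is one more tool, called after ">>>" as name([rows], argument=value, ...), one row to a line, values as JSON. move_arm: Moves the arm, as the interface text tells. Its arguments: {"type":"object","properties":{"series":{"type":"array"},"squeeze":{"type":"number"}},"required":["series"]}

```bash
mkdir -p pics
cat > h.py <<'E'
import numpy as np,cv2
from scipy.spatial.transform import Rotation as Ro
from workcell import bot
def cloud(name):
    p=bot.camera_params(name); im,d=bot.grab_frame(name)
    f=192/np.tan(np.radians(p['fovy'])/2)
    v,u=np.mgrid[:384,:512]
    c=np.stack([(u-p['cx'])/f*d,(v-p['cy'])/f*d,d],-1)
    X=(c-np.array(p['t']))@np.array(p['R'])
    return im,d,X
def save(im,n): cv2.imwrite('pics/'+n,cv2.cvtColor(im,cv2.COLOR_RGB2BGR))
E
python3 - <<'E'
from h import *
o=bot.observe(); print(o)
ims=[]
for n in('scene','side'):
    im,d,X=cloud(n); save(im,n+'.png'); np.savez(n,im=im,d=d,X=X)
    for t in('unit','wheel','request','confirm','confirm_top','die_deck'):
        for r in bot.trace(n,t)[:2]:
            m=r['mask']&(d>0); print(n,t,round(r['conf'],2),np.round(r['bbox']),np.round(np.median(X[m],0),4))
    ims.append(im)
im,d=bot.grab_frame('wrist'); save(im,'wrist.png');np.savez('wrist',im=im,d=d)
p=bot.camera_params('wrist');print(p)
save(cv2.resize(np.vstack(ims),None,fx=.78,fy=.78),'both.png')
E
```

```text
{'clock': 0.0, 'qpos': array([-0.07021021,  0.52201338, -0.03633109,  1.59999754,  0.0212032 ,
        1.02106741, -0.11280236]), 'qd': array([ 9.26755504e-04,  5.79847855e-04,  2.72732747e-04, -8.81509444e-05,
       -2.99012646e-03,  1.18706309e-03,  3.67027191e-04]), 'joint_efforts': array([-4.24098413e-03, -9.27110124e+01,  1.97758444e+00, -3.69928443e+01,
        1.76317629e-02,  8.19846697e-03, -6.58496788e-05]), 'position': array([ 6.24675630e-01, -2.80056605e-05,  2.30729826e-01]), 'tool_rot': array([-3.14049484e+00,  7.81155287e-05,  1.57079892e+00]), 'force': array([-0.29055013, -0.10722036, -0.94688207]), 'moment': array([ 0.02220888, -0.01763951, -0.028574  ]), 'finger_force': 0.0, 'grip_width': 0.08531131727531145}
scene unit 0.92 [241. 144. 380. 235.] [0.5679 0.0761 0.0743]
scene unit 0.18 [351. 194. 360. 205.] [0.5707 0.1779 0.088 ]
scene wheel 0.91 [266. 152. 288. 183.] [ 0.547  -0.0054  0.091 ]
scene wheel 0.5 [242. 144. 375. 235.] [0.5669 0.0762 0.0743]
scene request 0.7 [303. 167. 318. 185.] [0.5389 0.0677 0.0892]
scene confirm_top 0.47 [346. 165. 360. 178.] [0.502
[... 471 characters left out ...]
]
side request 0.63 [205. 193. 227. 209.] [0.5173 0.0598 0.0899]
side confirm 0.46 [192. 178. 202. 188.] [0.4944 0.143  0.0961]
side confirm_top 0.55 [191. 178. 203. 188.] [0.4946 0.1443 0.0961]
side die_deck 0.48 [211. 171. 220. 176.] [0.5611 0.1702 0.0879]
{'fovy': 65.70646984690485, 'cx': 250.74525815625015, 'cy': 189.11766452506822, 'tool_from_camera': array([[-1.12654077e-03, -9.61034250e-01, -2.76427025e-01,
         6.99327071e-02],
       [ 9.99999018e-01, -8.52138751e-04, -1.11278966e-03,
         7.62637822e-04],
       [ 8.33874795e-04, -2.76428007e-01,  9.61034266e-01,
        -1.42988081e-01],
       [ 0.00000000e+00,  0.00000000e+00,  0.00000000e+00,
         1.00000000e+00]])}
```

View pics/both.png

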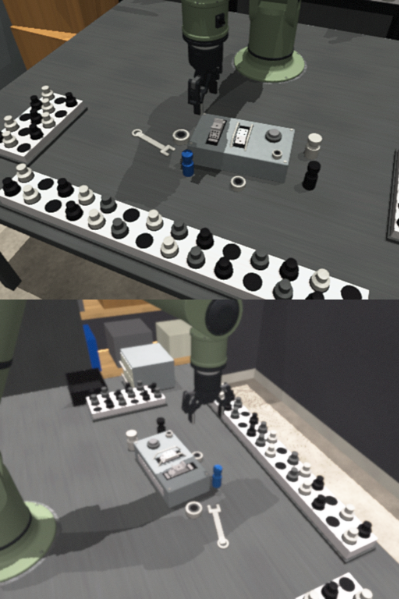

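View pics/wrist.png

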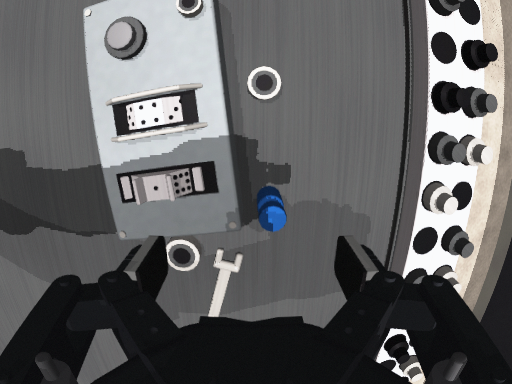

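```bash
cat >> h.py <<'E'
def wcloud():
    o=bot.observe(); p=bot.camera_params('wrist'); im,d=bot.grab_frame('wrist')
    return im,d,wproj(o,p,d)
def wproj(o,p,d):
    f=192/np.tan(np.radians(p['fovy'])/2)
    v,u=np.mgrid[:384,:512]; a=u-p['cx'];b=v-p['cy'];r=np.hypot(a,b)+1e-9;th=r/f
    c=np.stack([np.tan(th)*a/r*d,np.tan(th)*b/r*d,d],-1)
    T=np.array(p['tool_from_camera']); c=c@T[:3,:3].T+T[:3,3]
    return c@Ro.from_euler('xyz',o['tool_rot']).as_matrix().T+o['position']
def unitfit(X,d,mask=None):
    m=(d>0)&(abs(X[...,2]-.075)<.004)&(X[...,0]>.38)&(X[...,0]<.72)&(abs(X[...,1]-.07)<.2)
    n,l,s,c=cv2.connectedComponentsWithStats(m.astype(np.uint8)); k=1+s[1:,4].argmax()
    return cv2.minAreaRect((X[l==k][:,:2]*1000).astype(np.float32)),np.median(X[l==k][:,2])
E
python3 - <<'E'
from h import *
o=bot.observe();p=bot.camera_params('wrist')
z=np.load('wrist.npz');im=z['im'];d=z['d'];X=wproj(o,p,d)
print('w',unitfit(X,d))
for n in('scene','side'):
    q=np.load(n+'.npz');print(n,unitfit(q['X'],q['d']))
for t in [(126,38),(155,187),(157,113),(155,170),(124,187),(195,187)]: print(t,X[t[1],t[0]])
save(cv2.resize(im[70:210,90:230],None,fx=4,fy=4,interpolation=cv2.INTER_CUBIC),'crop.png')
E
```

```text
w (((525.6109008789062, 65.9970932006836), (149.92604064941406, 279.06939697265625), 6.310379981994629), np.float64(0.07551721596012612))
scene (((525.8050537109375, 66.21083068847656), (154.0969696044922, 279.56170654296875), 6.54506254196167), np.float64(0.07505953240771046))
side (((524.6687622070312, 63.60581970214844), (150.4011993408203, 280.4028625488281), 6.2295732498168945), np.float64(0.07518410115098173))
(126, 38) [0.504106   0.14334975 0.09691938]
(155, 187) [ 0.5288558  -0.00796896  0.09562556]
(157, 113) [0.5343869  0.06563563 0.09162226]
(155, 170) [0.52334779 0.00513017 0.07514859]
(124, 187) [ 0.48647196 -0.01230028  0.07976366]
(195, 187) [ 0.56649688 -0.01372861  0.07535664]
```

View pics/crop.png

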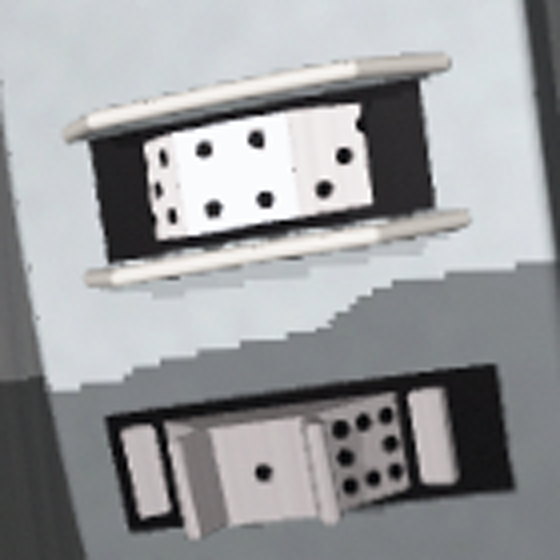

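Run:
```python
from h import *
o=bot.observe();p=bot.camera_params('wrist')
z=np.load('wrist.npz');d=z['d'];XW=wproj(o,p,d)
a=np.radians(6.3);ux=np.array([np.cos(a),np.sin(a)]);uy=np.array([-ux[1],ux[0]])
for nm,X in(('wrist',XW),('scene',np.load('scene.npz')['X']),('side',np.load('side.npz')['X'])):
    q=(X[...,:2]-[.5254,.0655]);x=q@ux*1000;y=q@uy*1000;h=X[...,2]*1000-75
    m=(abs(y+75)<10)&(abs(x)<58)
    print(nm)
    for b in range(-56,57,3):
        s=m&(x>=b)&(x<b+3)
        if s.sum(): print(b,s.sum(),np.round(np.percentile(h[s],[5,50,95]),1),end='; ')
    # confirm cap
    s=(h>12)&(np.hypot(x+20,y-85)<25); print('\ncap',x[s].mean(),y[s].mean(),np.median(h[s]))
```

```text
wrist
-56 39 [0.3 1.3 2.4]; -53 24 [0.8 1.6 3.1]; -50 44 [2.6 3.8 5.3]; -47 50 [1.8 3.  4.3]; -44 48 [0.6 1.8 3.1]; -41 40 [0.3 1.6 2.4]; -38 2 [1.9 2.  2. ]; -35 2 [4.5 5.1 5.8]; -26 32 [28.4 29.4 30.5]; -23 73 [26.7 29.1 30.6]; -20 104 [19.2 23.1 27.9]; -17 53 [18.5 19.4 21. ]; -14 50 [18.4 19.3 20.5]; -11 58 [18.5 19.3 20.6]; -8 47 [18.2 19.3 20.5]; -5 53 [18.6 19.6 20.7]; -2 57 [18.1 19.5 20.3]; 1 46 [18.2 19.3 20.2]; 4 54 [18.4 19.3 20.9]; 7 22 [19.  20.2 24.5]; 10 40 [15.9 29.5 30.9]; 13 131 [14.3 28.  30.3]; 16 80 [10.6 13.1 29.7]; 19 93 [  8.1  10.2 227.3]; 22 178 [  4.7 226.7 230. ]; 25 300 [  2.  226.5 232.6]; 28 492 [  1.4 226.1 235.6]; 31 807 [  2.4 240.1 246.5]; 34 394 [  2.6 223.9 259.6]; 37 397 [  4.2 222.5 260. ]; 40 389 [  2.3 225.1 259.3]; 43 168 [  0.7 228.6 258.9]; 46 181 [  0.5 180.6 230.8]; 49 854 [  2.  190.2 233.1]; 52 158 [  0.4 236.7 238.2]; 55 123 [ -0.5 236.5 238. ]; 
cap -17.655570169992483 83.46564756341742 20.795920068868526
scene
-56 1 [1.2 1.2 1.2]; -53 1 [2.6 2.6 2.6]; -47 1 [5.2 5.2 5.2]; -44 1 [3.3 3.3 3.3]; -41 1 [3.3 3.3 3.3]; -29 1 [24.3 24.3 24
[... 1020 characters left out ...]
  19.5 372.8]; -14 6 [16.6 18.5 20.6]; -11 9 [16.3 18.7 21.4]; -8 7 [18.1 19.  21.7]; -5 5 [17.2 18.2 19.5]; -2 7 [10.  19.5 20. ]; 1 8 [17.3 19.7 20.7]; 4 9 [16.7 18.  21.2]; 7 12 [18.4 21.8 26.9]; 10 12 [24.1 28.8 31.7]; 13 4 [17.4 29.  29.4]; 16 16 [166.4 224.7 235.8]; 19 40 [  8.5 241.4 254. ]; 22 50 [224.3 257.6 270.4]; 25 42 [  3.7 249.8 273.4]; 28 45 [  1.5 253.9 274.3]; 31 29 [  0.6 221.7 273.3]; 34 54 [  2.  200.5 270.8]; 37 47 [  3.  206.3 269.2]; 40 52 [ 95.7 203.1 270.7]; 43 107 [  1.5 357.9 432.6]; 46 196 [186.4 383.3 421. ]; 49 46 [4.000e-01 2.358e+02 4.348e+02]; 52 85 [  1.8 286.9 413.8]; 55 104 [223.1 295.2 330.1]; 
cap -22.776936596857595 79.62450268482156 19.400789310711765
```

Wheel shows 1 pip, with 8 pips on the face behind it. The request drum shows 4 pips, so three steps up are needed. The wheel axis is about 5.5 mm in front of the seat and 3.3 mm high.

>>> move_arm([
  [[-1.4,-13.7,0],[0,0,1.46],0],
  [[-1.4,-13.7,0],[0,0,1.46],0],
  [[-1.4,-13.7,0],[0,0,1.46],0],
  [[-1.4,-13.7,0],[0,0,1.46],0],
  [[-1.4,-13.7,0],[0,0,1.46],0],
  [[-1.4,-13.7,0],[0,0,1.46],0],
  [[-1.4,-13.7,0],[0,0,1.46],0],
  [[-1.4,-13.7,0],[0,0,1.46],0],
  [[-1.4,-13.7,0],[0,0,1.46],0],
  [[-1.4,-13.7,0],[0,0,1.46],0],
  [[-1.4,-13.7,0],[0,0,1.46],0],
  [[-1.4,-13.7,0],[0,0,1.46],0],
  [[-1.4,-13.7,4],[0,0,1.46],0],
  [[-1.4,-13.7,8],[0,0,1.46],0],
  [[-1.4,-13.7,9.6],[0,0,1.46],0],
  [[-1.4,-13.7,9.6],[0,0,1.46],0],
  [[-1.4,-13.7,9.6],[0,0,1.46],0],
])

```text
clock: 2.17
position: [0.4879, -0.0142, 0.1353]
tool_rot: [3.141, 0.001, 0.111]
force: [1.2, -0.2, 0.1]
grip_width: -0.0002
finger_force: 0.0
```

```bash
cat >> h.py <<'E'
a=np.radians(6.3);ux=np.array([np.cos(a),np.sin(a)]);uy=np.array([-ux[1],ux[0]])
def prof(X):
    q=(X[...,:2]-[.5254,.0655]);x=q@ux*1000;y=q@uy*1000;h=X[...,2]*1000-75
    m=(abs(y+75)<10)&(abs(x)<58)&(h<45)
    for b in range(-56,57,3):
        s=m&(x>=b)&(x<b+3)
        if s.sum(): print(b,s.sum(),np.round(np.percentile(h[s],[50,95]),1),end='; ')
    print()
E
python3 - <<'E'
from h import *
im,d,X=wcloud(); prof(X); save(im,'w2.png')
E
```

```text
-56 106 [1.3 2.1]; -53 61 [2.1 3.6]; -50 114 [4.1 5.3]; -47 136 [3.1 4.4]; -44 120 [1.8 3.1]; -41 108 [1.4 2.5]; -38 82 [2.5 4.8]; -35 84 [5.7 7.5]; -26 130 [29.5 30.5]; -23 195 [29.3 30.7]; -20 237 [23.2 26.7]; -17 146 [19.3 20.5]; -14 156 [19.3 20.6]; -11 139 [19.4 20.4]; -8 152 [19.6 20.6]; -5 160 [19.5 20.6]; -2 154 [19.4 20.5]; 1 138 [19.3 20.5]; 4 152 [19.5 20.5]; 7 128 [20.5 23.7]; 10 168 [29.  30.8]; 13 201 [29.5 30.8]; 16 158 [12.6 14.7]; 19 155 [ 9.4 11.2]; 22 121 [6.2 8.1]; 25 149 [3.8 5.8]; 28 118 [1.1 2.1]; 31 130 [1.5 2.7]; 34 139 [2.6 4. ]; 37 144 [3.9 5. ]; 40 120 [2.  4.2]; 43 124 [1.2 2.4]; 46 119 [1.2 2.4]; 49 145 [1.2 2.3]; 52 123 [1.2 2.1]; 55 120 [0.7 2. ];
```

View pics/w2.png

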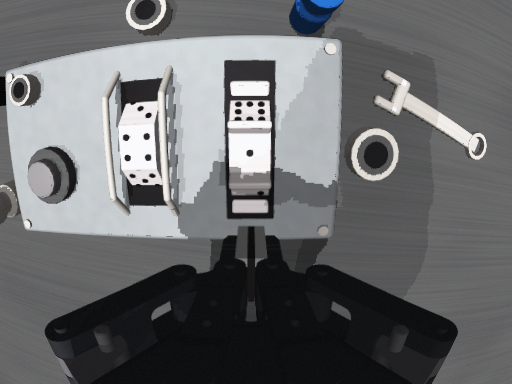

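The image shows the shut fingers lined up with the wheel slot, with the wheel's 1-pip face at (250,152). The drum at (140,135) reads 4.

>>> move_arm([
  [[0,0,2.0],[0,0,0],0],
  [[0,0,3.7],[0,0,0],0],
  [[0,0,3.7],[0,0,0],0],
  [[0.6,0,3.7],[0,0,0],0],
  [[1.2,0,3.7],[0,0,0],0],
  [[1.8,0,3.7],[0,0,0],0],
  [[2.4,0,3.7],[0,0,0],0],
  [[3.0,0,3.7],[0,0,0],0],
  [[3.6,0,3.7],[0,0,0],0],
  [[4.2,0,3.7],[0,0,0],0],
  [[4.2,0,3.7],[0,0,0],0],
  [[4.2,0,3.7],[0,0,0],0],
  [[4.2,0,3.7],[0,0,0],0],
])

```text
clock: 3.3
position: [0.5298, -0.0093, 0.0985]
tool_rot: [3.142, -0.0, 0.111]
force: [-0.9, 0.5, -0.1]
grip_width: 0.0001
finger_force: 0.0
```

>>> move_arm([
  [[0,0,-1.5],[0,0,0],0],
  [[0,0,-3.7],[0,0,0],0],
  [[-2.1,0,-3.7],[0,0,0],0],
  [[-4.2,0,-3.7],[0,0,0],0],
  [[-4.2,0,-3.7],[0,0,0],0],
  [[-4.2,0,-3.7],[0,0,0],0],
])

```text
clock: 3.8
position: [0.4874, -0.0141, 0.1357]
tool_rot: [-3.141, -0.0, 0.111]
force: [0.4, 0.1, -0.3]
grip_width: 0.0002
finger_force: 0.0
```

Run:
```python
from h import *
im,d,X=wcloud(); prof(X); save(cv2.resize(im[50:230,80:300],None,fx=2.5,fy=2.5,interpolation=cv2.INTER_CUBIC),'w3.png')
```

```text
-56 99 [1.5 2.2]; -53 75 [1.9 4.6]; -50 116 [4.1 5.2]; -47 126 [2.9 4.2]; -44 124 [1.8 2.9]; -41 111 [1.3 2.3]; -38 79 [2.9 4.6]; -35 87 [6.  7.3]; -32 1 [8.9 8.9]; -26 124 [29.5 30.6]; -23 194 [29.3 30.9]; -20 236 [23.2 26.9]; -17 154 [19.5 20.4]; -14 143 [19.4 20.7]; -11 147 [19.6 20.6]; -8 159 [19.3 20.4]; -5 153 [19.3 20.4]; -2 141 [19.3 20.6]; 1 152 [19.7 20.7]; 4 160 [19.3 20.3]; 7 129 [20.5 23.5]; 10 152 [28.9 30.4]; 13 219 [29.1 30.6]; 16 159 [12.1 13.8]; 19 121 [ 9.6 11.1]; 22 150 [6.1 8.2]; 25 120 [3.3 4.9]; 28 148 [1.4 2.2]; 31 120 [1.4 2.6]; 34 149 [2.7 4.1]; 37 120 [3.7 5.3]; 40 120 [2.7 4.7]; 43 133 [1.1 2.1]; 46 136 [1.1 2.3]; 49 120 [1.2 2.2]; 52 138 [1.2 2.4]; 55 127 [0.5 1.7];
```

View pics/w3.png

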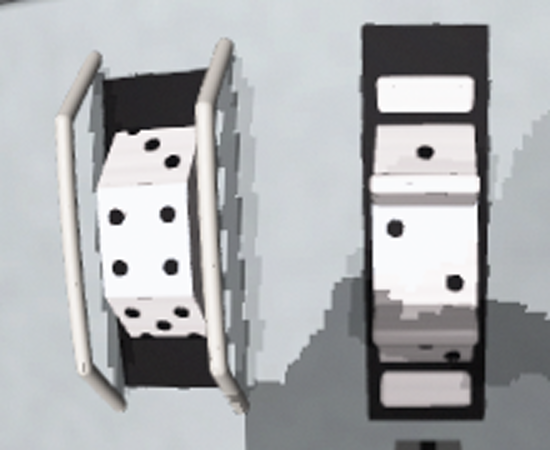

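The wheel now shows 2 pips (crop 425,255) and sits level; the drum shows 4 (crop 142,240). I'll repeat the step.

>>> move_arm([
  [[0,0,2.0],[0,0,0],0],
  [[0,0,3.7],[0,0,0],0],
  [[0,0,3.7],[0,0,0],0],
  [[0.6,0,3.7],[0,0,0],0],
  [[1.2,0,3.7],[0,0,0],0],
  [[1.8,0,3.7],[0,0,0],0],
  [[2.4,0,3.7],[0,0,0],0],
  [[3.0,0,3.7],[0,0,0],0],
  [[3.6,0,3.7],[0,0,0],0],
  [[4.2,0,3.7],[0,0,0],0],
  [[4.2,0,3.7],[0,0,0],0],
  [[4.2,0,3.7],[0,0,0],0],
  [[4.2,0,3.7],[0,0,0],0],
  [[4.2,0,2.0],[0,0,0],0],
  [[4.2,0,0],[0,0,0],0],
  [[2.1,0,0],[0,0,0],0],
  [[0,0,0],[0,0,0],0],
  [[0,0,0],[0,0,0],0],
  [[0,0,0],[0,0,0],0],
])

```text
clock: 5.43
position: [0.4874, -0.0141, 0.1357]
tool_rot: [-3.141, -0.0, 0.111]
force: [0.6, -0.1, -0.1]
grip_width: -0.0001
finger_force: 0.0
```

>>> move_arm([
  [[0,0,2.0],[0,0,0],0],
  [[0,0,3.7],[0,0,0],0],
  [[0,0,3.7],[0,0,0],0],
  [[0.6,0,3.7],[0,0,0],0],
  [[1.2,0,3.7],[0,0,0],0],
  [[1.8,0,3.7],[0,0,0],0],
  [[2.4,0,3.7],[0,0,0],0],
  [[3.0,0,3.7],[0,0,0],0],
  [[3.6,0,3.7],[0,0,0],0],
  [[4.2,0,3.7],[0,0,0],0],
  [[4.2,0,3.7],[0,0,0],0],
  [[4.2,0,3.7],[0,0,0],0],
  [[4.2,0,3.7],[0,0,0],0],
  [[4.2,0,2.0],[0,0,0],0],
  [[4.2,0,0],[0,0,0],0],
  [[2.1,0,0],[0,0,0],0],
  [[0,0,0],[0,0,0],0],
  [[0,0,0],[0,0,0],0],
  [[0,0,0],[0,0,0],0],
])

```text
clock: 7.02
position: [0.4874, -0.0141, 0.1357]
tool_rot: [-3.141, -0.0, 0.111]
force: [-0.1, -0.4, 0.1]
grip_width: -0.0003
finger_force: 0.0
```

Run:
```python
from h import *
im,d,X=wcloud(); prof(X); save(cv2.resize(im[50:230,10:300],None,fx=2.5,fy=2.5,interpolation=cv2.INTER_CUBIC),'w4.png')
q=(X[...,:2]-[.5254,.0655]);x=q@ux*1000;y=q@uy*1000;h=X[...,2]*1000-75
s=(h>17)&(h<25)&(np.hypot(x+20,y-85)<25); print('cap',(x[s].min()+x[s].max())/2,(y[s].min()+y[s].max())/2,np.median(h[s]))
print(bot.observe()['position'])
```

```text
-56 107 [1.4 2.5]; -53 73 [1.7 4.3]; -50 112 [4.4 5.4]; -47 126 [3.  4.4]; -44 125 [1.8 3.1]; -41 112 [1.2 2.3]; -38 81 [3.1 4.9]; -35 84 [6.  7.6]; -32 3 [8.6 8.6]; -26 121 [29.4 30.4]; -23 199 [29.3 30.8]; -20 229 [23.3 27.1]; -17 154 [19.5 20.5]; -14 136 [19.8 21. ]; -11 152 [19.7 20.9]; -8 159 [19.5 20.4]; -5 150 [19.4 20.4]; -2 137 [19.3 20.4]; 1 156 [19.6 20.7]; 4 160 [19.4 20.6]; 7 129 [20.5 23.5]; 10 141 [28.7 30.6]; 13 230 [29.4 30.6]; 16 159 [12.2 14.2]; 19 124 [ 9.4 11.1]; 22 150 [6.1 8.2]; 25 119 [3.4 5.1]; 28 149 [1.3 2.3]; 31 120 [1.4 2.4]; 34 147 [2.6 3.8]; 37 121 [3.7 5.1]; 40 120 [2.5 4.6]; 43 136 [1.3 2.5]; 46 134 [1.1 2.1]; 49 119 [1.2 2.1]; 52 130 [1.3 2.3]; 55 133 [0.6 1.8]; 
cap -19.55906618760472 85.02832111204751 22.080203075170374
[ 0.48818368 -0.013944    0.13560897]
```

View pics/w4.png

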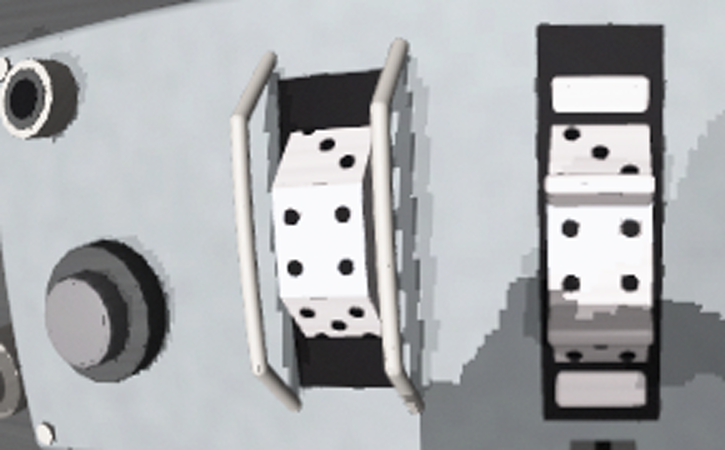

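The wheel shows 4 pips (crop 600,255) and sits level, matching the drum at (320,240). The button cap is at crop (85,320). Next I press it.

>>> move_arm([
  [[0.7,-4,0],[0,0,0],0],
  [[1.4,-8,0],[0,0,0],0],
  [[2.0,-12,0],[0,0,0],0],
  [[2.6,-16,0],[0,0,0],0],
  [[2.6,-16,0],[0,0,0],0],
  [[2.6,-16,2.5],[0,0,0],0],
  [[2.6,-16,3.6],[0,0,0],0],
  [[2.6,-16,4.0],[0,0,0],0],
  [[2.6,-16,4.3],[0,0,0],0],
  [[2.6,-16,4.5],[0,0,0],0],
  [[2.6,-16,4.5],[0,0,0],0],
  [[2.6,-16,4.5],[0,0,0],0],
])

```text
clock: 8.07
position: [0.496, 0.1474, 0.091]
tool_rot: [-3.141, 0.001, 0.11]
force: [-5.9, -0.2, 8.3]
grip_width: -0.0003
finger_force: 4.0
```

>>> move_arm([
  [[0,0,0.1],[0,0,0],0],
  [[0,0,0.1],[0,0,0],0],
  [[0,0,0.1],[0,0,0],0],
])

```text
clock: 8.32
position: [0.4961, 0.1474, 0.0907]
tool_rot: [-3.141, 0.0, 0.11]
force: [-10.6, -2.0, 24.5]
grip_width: 0.0
finger_force: 12.6
```

The force rose sharply, so the button is on its stop. Now I lift off.

>>> move_arm([
  [[0,0,-1],[0,0,0],0],
  [[0,0,-4],[0,0,0],0],
  [[0,0,-8],[0,0,0],0],
  [[0,0,-10],[0,0,0],0],
  [[0,0,-10],[0,0,0],0],
  [[0,0,-10],[0,0,0],0],
  [[0,0,-10],[0,0,0],0],
])

```text
clock: 8.9
position: [0.4961, 0.1475, 0.1892]
tool_rot: [-3.142, 0.0, 0.11]
force: [1.1, 0.2, -1.0]
grip_width: 0.0002
finger_force: 0.0
```

Run:
```python
from h import *
im,d,X=wcloud(); prof(X)
im,d,X=cloud('scene')
q=(X[...,:2]-[.5254,.0655]);x=q@ux*1000;y=q@uy*1000;h=X[...,2]*1000-75
s=(h>10)&(h<30)&(np.hypot(x+20,y-85)<20); print('cap',np.median(h[s]),s.sum())
print(bot.observe()['force'])
print(bot.job_done())
```

```text
-56 42 [1.2 2.3]; -53 25 [1.5 2.6]; -50 44 [4.2 5.1]; -47 54 [3.1 4.3]; -44 54 [1.7 3. ]; -41 46 [1.4 2.5]; -38 31 [2.3 4.7]; -35 32 [5.3 7. ]; -32 12 [ 8.9 10.1]; -29 7 [11.4 14.1]; -26 34 [29.4 30.4]; -23 67 [29.2 30.5]; -20 90 [23.7 26.8]; -17 50 [19.5 20.5]; -14 54 [19.7 21. ]; -11 58 [19.6 20.4]; -8 51 [19.3 20.3]; -5 52 [19.3 20.5]; -2 51 [19.4 20.1]; 1 56 [19.5 20.6]; 4 57 [19.3 20.3]; 7 34 [20.5 24. ]; 10 45 [29.1 30.8]; 13 98 [28.7 30.3]; 16 74 [12.6 28.9]; 19 59 [ 9.3 11.2]; 22 57 [6.3 8.3]; 25 61 [3.3 5.2]; 28 49 [1.4 2.3]; 31 52 [1.4 2.8]; 34 52 [2.7 3.7]; 37 50 [3.9 5. ]; 40 54 [2.5 5.1]; 43 51 [1.2 2.1]; 46 52 [1.2 2.6]; 49 53 [1.1 2.3]; 52 50 [1.1 2.2]; 55 54 [0.8 2.2]; 
cap 19.760554964473698 187
[-0.25949831 -0.43190045  0.1282927 ]
the job is handed in; nothing more can be done
None
```

I rolled the thumbwheel up from 1 to 4 pips to match the drum, pressed the confirm button to its stop and released it, then handed the job in at about 9 s; no verdict was returned.

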